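# Sift the small steel balls out of the game-ball sieve

### The job

The sieve on the tray holds mixed steel game balls for packing: take it by its grip post and, keeping it level and down between the guides of its runners, shake it side to side along the tray, each time pressing gently into the sprung buffer at the end (feel for it, never slam or force it), until all five small balls have dropped through into the tray. Then lift the sieve with the three large balls still in it, set it down gently and flat in the middle of the cork mat and let go. Leave the glue stick, the card pack and the paper tape where they are.

Things in the scene. Friction and masses are not known exactly. Their poses are not given: they have to be found in the camera images.
- tray: Grey open catch tray fixed to the bench, 116 (x) x 246 (y) x 24 mm high, floor 4 mm thick; origin under its centre at bench level, z up, y along its length, the way the sieve slides. In it an aluminium runner frame carries the sieve. The frame is clamped up to 14 mm off the tray's centre along y, differently each time; its place is not measured. It stays put under less than 100 N.
- runners (a point): Point over the tray's centre at the height of the runners' tops, 26.5 mm above the bench. Guide lips outside the runners (tops at 36 mm) leave the sieve 2.5 mm play each way in x. Between the runners a fixed blanking plate (top at 24 mm, 62 mm either way of the frame's centre in y) closes the sieve's slots from below while the sieve stands near the middle.
- end_left (a point): Where the face of the sprung rubber buffer at the tray's +y end would be if the frame were centred (real place up to 14 mm off along y): 79.5 mm from the frame's centre, 48 mm above the bench, 16 mm across. It yields 5 mm at 2.4 N per mm, then is rigid. Behind it the frame's end bar, inner face 86 mm from the frame's centre, top at 58 mm.
- end_right (a point): The same for the -y end. The sieve meets a buffer 22 mm either way of the frame's centre. Small balls in the slot on that side drop once the sieve is pressed 2 mm or more into it (5 N; 8 N is good), within 0.3 s; none falls short. Press at 20 mm/s or less. Draw back slowly for the first 8 mm: a ball that rolls into the closing slot can be pinched (over 10 N: press out again).
- sieve: Wooden hand sieve on the runners near the middle of the tray, lined up with it; 94 (x) x 115 (y) mm outside, walls 32 mm high and 4 to 5 mm thick; origin under its centre, z up, y its sliding direction. Plywood floor 5 mm thick, solid in the middle, a slot at each end. With the balls 0.5 to 0.7 kg; polished, sliding friction about 0.12, so it slides at about 0.7 N.
- grip (a point): Grip point on the square wooden post at the sieve's centre, 57 mm above the sieve's origin; the post is 18 (x) x 20 (y) mm and ends at 68 mm. TCP here, tool down: the fingertips clear walls and balls. Fingers closing along the sieve's y hold best, with about 40 N. A stiff arm easily presses the sieve hard on its runners: once gripped, ease it up about 2 mm before sliding.
- slot_left (a point): Centre of the open slot at the sieve's +y end, on the floor's upper face: 17 mm wide in y (36.5 to 53.5 mm from the centre), 84 mm long in x. The floor between the two slots is solid.
- slot_right (a point): The same at the sieve's -y end.
- mat: Firm cork mat fixed on the bench, 130 mm (x) by 150 mm (y), 4 mm thick; origin under its centre, its top 4 mm above.
- glue_stick: Standing glue stick, 29 mm across, 96 mm high, origin at its foot. Bystander.
- card_pack: Wrapped white pack of cards with a brown band, 71 x 53 x 62 mm, origin under its centre. Bystander.
- paper_tape: Small white tape roll lying flat, 48 mm across, 19 mm high, origin under its centre. Bystander.
- small_1_center (a point): Centre of a small steel ball, 14 mm across, 11 g; it starts on the sieve's floor (centre 12 mm above the sieve's origin) and passes the slots. It rolls freely: brisk strokes between the buffers (0.25 m/s) move it along the floor best. In a closed slot its centre is 31 mm above the bench; in the tray 11 mm.
- small_2_center (a point): Centre of a small steel ball, 14 mm across, 11 g; it starts on the sieve's floor (centre 12 mm above the sieve's origin) and passes the slots. It rolls freely: brisk strokes between the buffers (0.25 m/s) move it along the floor best. In a closed slot its centre is 31 mm above the bench; in the tray 11 mm.
- small_3_center (a point): Centre of a small steel ball, 14 mm across, 11 g; it starts on the sieve's floor (centre 12 mm above the sieve's origin) and passes the slots. It rolls freely: brisk strokes between the buffers (0.25 m/s) move it along the floor best. In a closed slot its centre is 31 mm above the bench; in the tray 11 mm.
- small_4_center (a point): Centre of a small steel ball, 14 mm across, 11 g; it starts on the sieve's floor (centre 12 mm above the sieve's origin) and passes the slots. It rolls freely: brisk strokes between the buffers (0.25 m/s) move it along the floor best. In a closed slot its centre is 31 mm above the bench; in the tray 11 mm.
- small_5_center (a point): Centre of a small steel ball, 14 mm across, 11 g; it starts on the sieve's floor (centre 12 mm above the sieve's origin) and passes the slots. It rolls freely: brisk strokes between the buffers (0.25 m/s) move it along the floor best. In a closed slot its centre is 31 mm above the bench; in the tray 11 mm.
- large_1_center (a point): Centre of a large steel ball, 26 mm across, 70 g; it starts on the sieve's floor (centre 18 mm above the sieve's origin), settles into a slot's mouth and cannot pass.
- large_2_center (a point): Centre of a large steel ball, 26 mm across, 70 g; it starts on the sieve's floor (centre 18 mm above the sieve's origin), settles into a slot's mouth and cannot pass.
- large_3_center (a point): Centre of a large steel ball, 26 mm across, 70 g; it starts on the sieve's floor (centre 18 mm above the sieve's origin), settles into a slot's mouth and cannot pass.
There are look-alikes about, which are no part of the job. There is more than one size of the mat; the one meant has the size given above.

How it is judged:
By the outcome, as a careful person would: the job done as asked, in the order asked, and still so for the second after the job is handed in, with the robot touching nothing.
It also fails if it takes over 72 s, if anything falls off the work surface, if the arm or the gripper's body presses on something with over 40 N, if the wrist force passes 120 N, or if a joint passes its speed limit or range.

### The arm

A 7-joint arm with a two-finger parallel gripper is mounted at the origin on a cart in front of the work surface, level with it; the furniture and walls round the work are solid. World frame = base frame: x ahead of the robot, y to its left, z up, the work surface at z = 0. Lengths are in m, angles in rad, forces in N, time in s.
With the tool pointing down it reaches from about 0.35 to 0.9 m from the base axis. Payload 19.9 kg.
Tool frame: the origin (TCP) lies between the finger pads, 19 mm behind the fingertips; this is the grasp point; z points along the fingers, y is the line along which they close (so a half turn about z gives the same grasp; the last joint's range is limited). The gripper opens to 94 mm and grips with 3 to 60 N. Pads are 16 mm wide; open, the fingers measure 119 mm over their backs; the gripper's body (75 mm by 177 mm) begins 78 mm behind the grasp point.
Start: joints at [-1.31, 0.417, -0.01, 1.614, 0.005, 1.111, -0.053], TCP at [0.186, 0.597, 0.224] pointing down, gripper open.
Joint ranges: [-2.81, 2.81], [-0.39, 2.02], [-1.27, 1.25], [0.06, 2.57], [-1.19, 4.33], [0.19, 2], [-2.82, 2.82]. Speed limits (rad/s): [1.89, 1.89, 2.39, 2.39, 3.01, 3.01, 3.01].

### API

Orientations are given as a unit quaternion [x, y, z, w].
In Python, from cell import move_ptp, line_to, goto_joints, move_gripper, wait, solve_ik, get_image, camera_info, IKError, sign_off, read_t, read_joint_positions, read_joint_velocities, read_tau, read_eef_pos, read_tcp_rot, read_ft_force, read_ft_torque, read_width, read_gripper_force gives the robot as it stands. The module is installed in compiled form; this text tells all that it offers. Calls block until the motion is done:
- move_ptp(position, orientation): joint-space move of the TCP to a pose.
- line_to(position, rot=None, rate=0.15): straight line of the TCP; rot=None keeps the orientation; rate is the mean speed in m/s.
- goto_joints(angles): joint-space move.
- move_gripper(opening): opening from 0.0 (shut) to 1.0 (fully open); the grip force is fixed at half the most; returns when the fingers have stopped.
- wait(seconds).
- solve_ik(position, orientation): joint angles nearest the present ones, or None.
- get_image(name): name is "scene" or "top"; returns the picture (384x512x3 uint8, blue, green, red); there is no depth.
- camera_info(name): a dict with "fx", "fy", "cx", "cy" (pixels), "dist" ([k1, k2, p1, p2, k3] as OpenCV has them; the pictures are not rectified), "R" (3x3) and "t" (3): a world point X has camera coordinates R X + t. Camera axes: x right, y down, z forward; pixel columns grow to the right and rows downward; lengths in m; the calibration is good to about 2 mm. A picture is of the moment at which its call begins. camera_info takes no time and is no camera call.
A pose or a line that the arm cannot do raises IKError and nothing moves.
- sign_off(): hands the job in; it is judged then, once.
Readings, each from a call of its own:
- read_t(): time.
- read_joint_positions(): joint angles.
- read_joint_velocities(): joint speeds.
- read_tau(): joint torques, N m.
- read_eef_pos(): TCP position.
- read_tcp_rot(): TCP orientation.
- read_ft_force(): force on the tool from outside, world axes, zero at the start.
- read_ft_torque(): the same for the moment, N m.
- read_width(): opening from 0.0 (shut) to 1.0 (fully open).
- read_gripper_force(): force on a finger pad.
Only numpy, scipy, OpenCV 4.12 (cv2) and the standard library are available. Lean on these libraries where they do the work, as an engineer would, in place of code of your own. Each camera call takes 0.05 s, during which the arm holds its last target. There are 200 camera calls.

## Working session

There is one attempt and no reset: what is moved stays moved. The work goes in short steps, each a Python script; the robot and the scene stay as the last script left them, time stands still between calls to the robot, and variables do not carry over. Pictures are saved under pics/ and viewed, at most 10 in all, crops included, and the job is handed in when it is done.

```bash
mkdir -p pics
python3 - <<'E'
from cell import *
import cv2
for n in("scene","top"):
    cv2.imwrite(f"pics/{n}0.png",get_image(n)); c=camera_info(n); print(n,{k:(v.tolist() if hasattr(v,'tolist') else v) for k,v in c.items()})
print(read_t(),read_eef_pos(),read_tcp_rot(),read_ft_force())
E
```

```text
scene {'fx': 482.357250741607, 'fy': 482.357250741607, 'cx': 239.20109733633225, 'cy': 195.09226987197778, 'dist': [-0.055623827901955185, 0.0, 0.0, 0.0, 0.0], 'R': [[0.8891919990198729, -0.45753367315830434, 0.0007258135521867688], [-0.2243924036295839, -0.4374759011884492, -0.8707829150096434], [0.3987300315656954, 0.7741303338622147, -0.49166715176224196]], 't': [-0.48749961215233906, 0.15082333849064558, 1.0762115270241115]}
top {'fx': 421.87668390573793, 'fy': 421.87668390573793, 'cx': 252.8742371754496, 'cy': 187.99235558673868, 'dist': [-0.022426515001303386, 0.0, 0.0, 0.0, 0.0], 'R': [[-0.013598291127450037, -0.9996895660396314, -0.020877213173859724], [-0.996540710868737, 0.015261504414830504, -0.08169270508576063], [0.08198596257680989, 0.019694111670491225, -0.9964388811692687]], 't': [-0.028232403143717378, 0.5132878977267934, 1.130416828615646]}
0.1 [0.18569332 0.59644032 0.22370265] [ 1.50329776e-01  9.88635748e-01 -5.62049349e-04 -3.45391130e-05] [ 0.88406162  1.03429998 -1.00323438]
```

View pics/scene0.png

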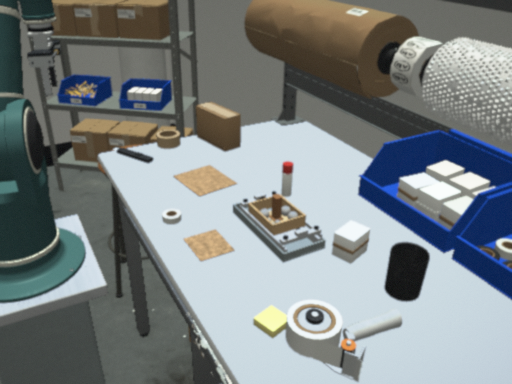

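View pics/top0.png

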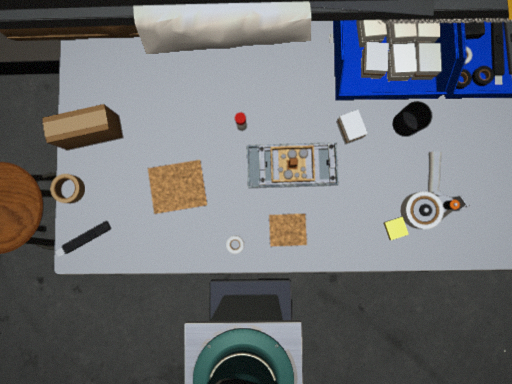

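The top view shows two cork mats: a larger one at (178,187) and a smaller one at (288,230). The tray with the sieve is at (292,165), the post near (292,160), the glue stick at (240,119), the card pack at (352,125) and the tape at (235,244). By scale, the left mat is about 130x150 mm and the other about 90x100 mm. I'll measure both and confirm in a crop.

```bash
cat > vis.py <<'E'
import numpy as np, cv2
from cell import *
def ray(n,uv):
    c=camera_info(n);K=np.array([[c['fx'],0,c['cx']],[0,c['fy'],c['cy']],[0,0,1]])
    p=cv2.undistortPoints(np.array(uv,float).reshape(-1,1,2),K,np.array(c['dist'])).reshape(-1,2)
    R=np.array(c['R']);t=np.array(c['t'])
    d=np.c_[p,np.ones(len(p))]@R
    return -R.T@t,d
def plane(n,uv,z):
    o,d=ray(n,uv); return o+d*((z-o[2])/d[:,2])[:,None]
def tri(a,b,na="top",nb="scene"):
    o1,d1=ray(na,[a]);o2,d2=ray(nb,[b]);d1=d1[0]/np.linalg.norm(d1);d2=d2[0]/np.linalg.norm(d2)
    s=np.linalg.lstsq(np.c_[d1,-d2],o2-o1,rcond=None)[0]
    p,q=o1+s[0]*d1,o2+s[1]*d2
    return (p+q)/2,np.linalg.norm(p-q)
def proj(n,X):
    c=camera_info(n);K=np.array([[c['fx'],0,c['cx']],[0,c['fy'],c['cy']],[0,0,1]])
    return cv2.projectPoints(np.array(X,float).reshape(-1,3),cv2.Rodrigues(np.array(c['R']))[0],np.array(c['t']),K,np.array(c['dist']))[0].reshape(-1,2)
E
python3 - <<'E'
from vis import *
T=cv2.imread("pics/top0.png");S=cv2.imread("pics/scene0.png")
for n,I in(("top",T),("scene",S)):
    h=cv2.cvtColor(I,cv2.COLOR_BGR2HSV)
    m=cv2.inRange(h,(8,80,60),(25,255,255)); m=cv2.morphologyEx(m,cv2.MORPH_CLOSE,np.ones((3,3)))
    for c in cv2.findContours(m,cv2.RETR_EXTERNAL,cv2.CHAIN_APPROX_NONE)[0]:
        if cv2.contourArea(c)<150: continue
        M=cv2.moments(c);uv=(M['m10']/M['m00'],M['m01']/M['m00'])
        p=plane(n,c.reshape(-1,2),.004)[:,:2]
        if not(.2<p[:,0].mean()<.9 and abs(p[:,1].mean())<.6): continue
        r=cv2.minAreaRect((p*1000).astype(np.float32)); print(n,np.round(uv,1),cv2.contourArea(c),np.round(r[0],1),np.round(r[1],1),round(r[2],1),"cent",plane(n,[uv],.004)[0])
a=cv2.resize(T[130:200,235:350],None,fx=5,fy=5,interpolation=cv2.INTER_CUBIC)
b=cv2.resize(S[180:265,225:335],None,fx=5,fy=5,interpolation=cv2.INTER_CUBIC)
cv2.imwrite("pics/c_top.png",a);cv2.imwrite("pics/c_sc.png",b)
cv2.imwrite("pics/c_mat.png",cv2.resize(T[150:260,140:320],None,fx=4,fy=4))
E
```

```text
top [287.4 229.5] 1054.0 [ 398.5 -128.7] [85.  98.8] 1.4 cent [ 0.39842984 -0.12848085  0.004     ]
top [424.4 209.8] 577.0 [ 447.7 -505.5] [74.  74.5] 87.5 cent [ 0.44700777 -0.50507623  0.004     ]
top [ 64.9 188.1] 647.5 [522.1 493.6] [79.4 82.9] 1.2 cent [0.52196267 0.49237282 0.004     ]
top [176.9 186.3] 2329.5 [522.4 176.2] [127.8 148.2] 8.5 cent [0.52206267 0.17597026 0.004     ]
top [292.3 163.5] 1437.5 [ 580.8 -145. ] [ 99.2 120. ] 0.8 cent [ 0.58088966 -0.14574712  0.004     ]
top [ 75.3 123.5] 1609.5 [703.7 465.6] [ 82.7 190.1] 10.9 cent [0.70588391 0.46697832 0.004     ]
scene [208.1 244.7] 752.0 [ 398.5 -131.2] [81.5 93.6] 1.5 cent [ 0.39777269 -0.13315388  0.004     ]
scene [276.6 213.8] 1275.5 [613.7 -79.4] [170.4 113.6] 89.4 cent [ 0.6120266  -0.08793647  0.004     ]
scene [204.3 180. ] 867.0 [522.3 174.2] [122.3 141.3] 8.6 cent [0.52092748 0.17076494 0.004     ]
scene [217.6 127.8] 1279.0 [749.2 558.7] [456.9 169.5] 67.3 cent [0.73066932 0.52850948 0.004     ]
```

View pics/c_top.png

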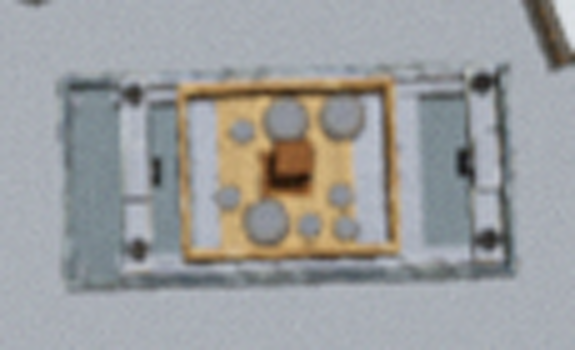

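View pics/c_sc.png

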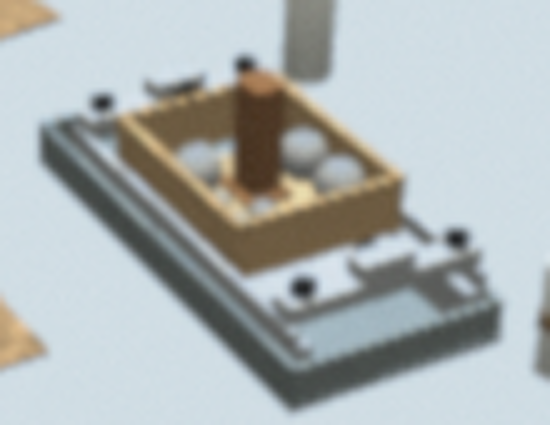

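View pics/c_mat.png

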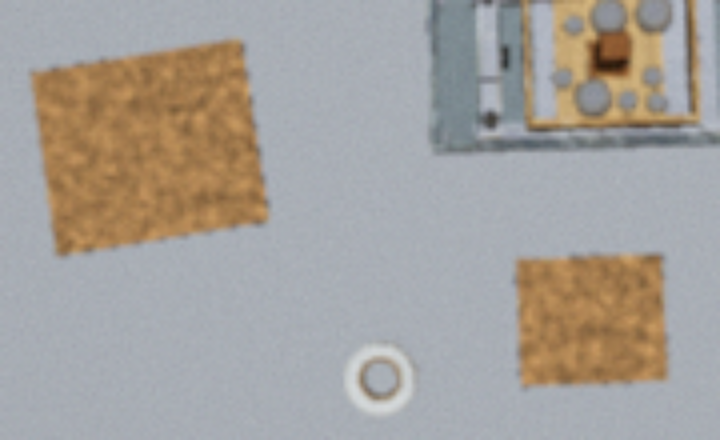

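The larger mat at top px (177,186) measures 128x148 mm, so it is the one meant. The one at (288,230) is 85x99 mm, a look-alike. Crop px: the post top is at (294,158) in top and (259,84) in scene. The frame end bars' inner edges are at x=150 and x=470, and the sieve spans 180 to 398. Next: triangulate the post and get the tray yaw.

Run:
```python
from vis import *
np.set_printoptions(precision=4,suppress=True)
T=cv2.imread("pics/top0.png");S=cv2.imread("pics/scene0.png")
ct=lambda p:((np.array(p,float)+.5)/5-.5+[235,130]); cs=lambda p:((np.array(p,float)+.5)/5-.5+[225,180])
# post top: reddish brown top face, by colour inside the neighbourhood
for n,I,lo,hi,r in(("top",T,ct((255,130)),ct((325,200)),0),("scene",S,cs((225,65)),cs((290,105)),0)):
    x0,y0=lo.astype(int);x1,y1=hi.astype(int);c=I[y0:y1,x0:x1].astype(int)
    print(n,x0,y0);print(c[...,2]);
print("post",tri(ct((294,158)),cs((259,84))))
k=plane("top",[ct(p) for p in((65,80),(505,65),(515,270),(70,290))],.024)
print("tray",k,k.mean(0),np.linalg.norm(k[0]-k[1]),np.linalg.norm(k[1]-k[2]))
for a,b in((0,1),(3,2)):
    d=k[a]-k[b];print("yaw",np.degrees(np.arctan2(-d[0],d[1])))
w=plane("top",[ct(p) for p in((181,86),(393,78),(399,250),(186,260))],.0585)
print("walls",w,w.mean(0),np.linalg.norm(w[0]-w[1]),np.linalg.norm(w[1]-w[2]))
for a,b in((0,1),(3,2)):
    d=w[a]-w[b];print("yaw",np.degrees(np.arctan2(-d[0],d[1])))
# wall-corner check of height, near corner (+y,-x): top(186,260)  ; (-y,-x) top (399,250)
print("corner +y+?x",tri(ct((186,260)),cs((121,118))),tri(ct((399,250)),cs((240,224))),tri(ct((393,78)),cs((404,182))))
print("bars",plane("top",[ct((150,170)),ct((470,160))],.058).mean(0),plane("top",[ct((157,170)),ct((463,163))],.048).mean(0))
matc=tri((176.9,186.3),(204.3,180.));print("mat",matc)
print("glue",plane("top",[(240,119)],.096),"card",plane("top",[(352,125)],.062))
```

```text
top 285 155
[[155 186 164 127 135 142 141 143 141 141 133 139 185 183]
 [150 188 180 131 125 138 143 140 142 135 119 165 200 204]
 [144 189 197 155 115 112 120 122 121 113 115 159 199 207]
 [180 200 210 193 130 111 114 119 124 120 125 146 177 203]
 [198 199 196 194 141 126 140 142 144 141 141 140 158 192]
 [199 177 158 151 106 117 141 145 146 140 147 137 137 181]
 [202 169 137 111  71 110 143 147 138 140 141 133 141 186]
 [204 182 145  99  56 111 145 141 140 142 137 138 145 188]
 [197 193 157  98  61 116 146 142 137 141 136 136 149 193]
 [205 187 154  96  57  94 111 114 113 109 101 106 145 192]
 [201 174 147 100  56  60  65  60  59  52  43  63 131 197]
 [197 170 138  99  58  40  45  43  46  40  57  97 152 194]
 [200 172 146 116  85  76  74  71  79  81  92 126 170 201]
 [200 174 147 132 141 137 141 142 135 129 133 155 178 205]]
scene 269 192
[[209 203 173 109  68  74 110 162 196 207 205 192 162]
 [210 204 173 105  63  73 106 157 189 198 201 193 159]
 [210 208 185 141 114 124 140 160 180 186 194 194 167]
 [213 209 194 164 153 159 165 169 171 177 184 194 182]
 [210 198 180 150 146 160 1
[... 445 characters left out ...]
77987
yaw 1.0002990827756115
yaw 1.703193490639327
walls [[ 0.6188 -0.0855  0.0585]
 [ 0.6212 -0.1981  0.0585]
 [ 0.5294 -0.1989  0.0585]
 [ 0.5259 -0.0866  0.0585]] [ 0.5738 -0.1423  0.0585] 0.11258416581969391 0.09180749526030384
yaw 1.2154589003266518
yaw 1.8096343237558157
corner +y+?x (array([ 0.5277, -0.0874,  0.0579]), np.float64(0.0038700235846009018)) (array([ 0.5304, -0.1993,  0.0594]), np.float64(0.002305336698648525)) (array([ 0.6221, -0.1987,  0.0556]), np.float64(0.0008517172903396667))
bars [ 0.5755 -0.153   0.058 ] [ 0.5761 -0.1539  0.048 ]
mat (array([0.5229, 0.1764, 0.0009]), np.float64(0.000914623723903988))
glue [[ 0.6862 -0.0063  0.096 ]] card [[ 0.6732 -0.3019  0.062 ]]
```

The post top triangulates to (0.5745, -0.1421, 0.093), against an expected 0.0945 ✓. The walls come out at about 0.058 (expected 0.0585), yaw at about 1.4°, the frame centre at y≈-0.153, and the mat at (0.522, 0.176), yaw 8.5°. Now to grip and feel for the +y buffer.

```bash
cat > arm.py <<'E'
from vis import *
PSI=np.radians(1.4)
P0=np.array([.5745,-.1421,.0835])
U=np.array([-np.sin(PSI),np.cos(PSI),0])      # sieve +y
def quat(psi): return [-np.sin(psi/2),np.cos(psi/2),0,0]
def F(n=5):
    r=[]
    for _ in range(n): r.append(read_ft_force()); wait(.01)
    return np.mean(r,0)
E
python3 - <<'E'
from arm import *
np.set_printoptions(precision=4,suppress=True)
q=quat(PSI)
move_gripper(.6); print(read_t(), read_width())
move_ptp(P0+[0,0,.1],q); print(read_t(),read_eef_pos(),F())
line_to(P0+[0,0,.015],rate=.15); line_to(P0,rate=.06)
b=F(); print(read_t(),read_eef_pos(),b)
if np.linalg.norm(b)<8:
    move_gripper(0); print(read_t(),read_width()*94,read_gripper_force(),F())
    line_to(P0+[0,0,.002],rate=.01); print(read_t(),read_eef_pos(),F(),read_ft_torque())
    cv2.imwrite("pics/s1.png",cv2.resize(get_image("scene")[150:290,200:360],None,fx=4,fy=4))
E
```

```text
0.85 0.5989704061766111
3.7833 [ 0.5747 -0.1414  0.1834] [-0.0304 -0.1786  0.0531]
4.9833 [ 0.5745 -0.1422  0.0835] [-0.0272 -0.2548  0.1576]
5.6417 20.18686508382206 30.00002145767212 [0.0432 0.3334 1.    ]
6.0333 [ 0.5744 -0.1421  0.0854] [-0.0134  0.2065 -4.6949] [0.0533 0.0352 0.0036]
```

The post is gripped (20.2 mm, 30 N) and nearly all the weight is off the runners. Feeling for both buffers.

```bash
cat >> arm.py <<'E'
def at(s,z=.002): return P0+U*s+np.array([0,0,z])
def go(s,rate,z=.002): line_to(at(s,z),rate=rate)
def feel(s,sgn,lim=8.,maxn=16,step=.001):
    """press in small steps from s until lim N against base; returns s, trace"""
    tr=[]
    for _ in range(maxn):
        s+=sgn*step; go(s,.012); f=-sgn*(F(3)@U); tr.append((round(s*1e3,2),round(f,1)))
        if f>lim: break
    return s,tr
E
python3 - <<'E'
from arm import *
np.set_printoptions(precision=3,suppress=True)
go(.005,.03)
print(read_t(),F())
s,tr=feel(.005,1,7.5,18); print(tr,F(),read_eef_pos(),read_t())
wait(.25)
go(s-.004,.015); print(F()); go(s-.008,.015); print(F(),read_t())
E
```

```text
6.4417 [ 0.222 -0.038 -5.095]
[(6.0, np.float64(-0.2)), (7.0, np.float64(0.3)), (8.0, np.float64(-0.1)), (9.0, np.float64(-0.7)), (10.0, np.float64(-0.5)), (11.0, np.float64(0.9)), (12.0, np.float64(0.6)), (13.0, np.float64(1.6)), (14.0, np.float64(2.5)), (15.0, np.float64(4.9)), (16.0, np.float64(6.0)), (17.0, np.float64(8.1))] [ 0.111 -8.324 -4.767] [ 0.574 -0.126  0.086] 9.825
[ 0.273 -1.534 -5.181]
[-0.061 -0.096 -4.999] 10.9917
```

+y contact is at s≈13.4 mm, with 8 N at 17 mm. I expect -y contact near -30.6 mm.

Run:
```python
from arm import *
np.set_printoptions(precision=3,suppress=True)
t=read_t(); go(-.026,.25); print(read_t()-t,F(),read_ft_torque())
s,tr=feel(-.028,-1,7.5,10); print(tr,F(),read_eef_pos(),read_t())
wait(.25)
go(s+.004,.015); print(F()); go(s+.008,.015); print(F(),read_t())
cv2.imwrite("pics/t2.png",cv2.resize(np.hstack([get_image("top")[120:210,235:350],get_image("scene")[175:265,225:340]]),None,fx=3.4,fy=3.4,interpolation=cv2.INTER_CUBIC))
```

```text
0.29160000000000075 [ 0.037  0.609 -4.382] [ 0.022  0.003 -0.061]
[(-29.0, np.float64(0.1)), (-30.0, np.float64(0.2)), (-31.0, np.float64(-0.2)), (-32.0, np.float64(0.7)), (-33.0, np.float64(2.7)), (-34.0, np.float64(4.7)), (-35.0, np.float64(7.0)), (-36.0, np.float64(8.1))] [ 0.149  7.906 -3.739] [ 0.575 -0.177  0.085] 13.7167
[-0.194  1.687 -4.627]
[ 0.014 -0.164 -4.165] 14.8833
```

View pics/t2.png

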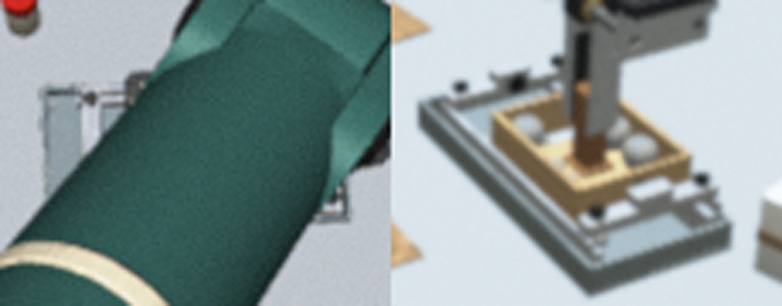

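The arm hides the sieve in the top view. The scene view shows it level between its guides with three large balls visible. Now the shake cycles with guarded presses.

```bash
cat >> arm.py <<'E'
A,B=.0171,-.0359
def press(e,sgn):
    go(e-sgn*.002,.016); f=-sgn*(F(2)@U)
    if f>7: print("early",f)
    else: go(e,.012)
    fe=-sgn*(F(2)@U); 
    if fe<6.3: go(e+sgn*.0006,.012)
    wait(.25)
    pk=[]
    for k in(.004,.008):
        go(e-sgn*k,.017); f=F(2); pk.append(round(float(f@U)*sgn,1))
        if f@U*sgn>6: print("PINCH",f); go(e,.012); wait(.3); go(e-sgn*.004,.01); go(e-sgn*.008,.01)
    return round(float(fe),1),pk,round(float(F(2)[2]),1)
def cycle(extra=1):
    go(A-.008,.25)
    for _ in range(extra): go(B+.008,.25); go(A-.008,.25)
    a=press(A,1)
    go(B+.008,.25)
    for _ in range(extra): go(A-.008,.25); go(B+.008,.25)
    print(a,press(B,-1),round(read_t(),2))
E
python3 - <<'E'
from arm import *
for i in range(3): cycle()
I=get_image("scene")
cv2.imwrite("pics/s3.png",cv2.resize(I[180:265,225:335],None,fx=6,fy=6,interpolation=cv2.INTER_CUBIC))
print(read_eef_pos(),read_width()*94)
E
```

```text
(7.7, [-1.7, -0.2], -4.3) (8.1, [-1.6, 0.4], -4.5) 20.67
(7.3, [-1.7, 0.0], -4.8) (8.6, [-1.5, 0.4], -4.3) 26.35
(8.5, [-2.3, 0.5], -4.1) (8.2, [-1.6, -0.5], -4.5) 32.03
[ 0.57518878 -0.17009821  0.08552338] 19.563955689502293
```

View pics/s3.png

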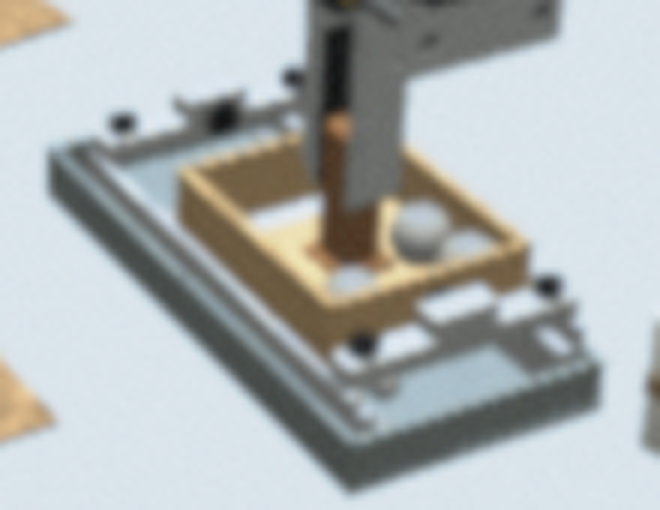

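No small balls are visible in the sieve now, and one shows in the tray at crop (385,383). The near wall hides part of the floor. One more cycle, then I'll set it down, swing aside and check from the top.

Run:
```python
from arm import *
cycle(1)
go(-.012,.15); go(-.012,.01,z=0.0); print(F(2),read_t())
move_gripper(.6); go(-.012,.15,z=.075); j=np.array(read_joint_positions()); print(j,read_t())
k=j.copy(); k[0]+=.6; goto_joints(k); print(read_eef_pos(),read_t())
I=get_image("top"); S=get_image("scene"); cv2.imwrite("pics/top4.png",I); cv2.imwrite("pics/sc4.png",S)
cv2.imwrite("pics/c4.png",cv2.resize(I[130:200,235:350],None,fx=6.5,fy=6.5,interpolation=cv2.INTER_CUBIC))
```

```text
(8.0, [-1.5, 0.1], -4.5) (7.6, [-1.3, 0.4], -4.3) 37.77
[ 0.58657485 -0.24707571 -1.12434063] 38.3917
[-0.33911298  0.53291166  0.7384568   1.77258757 -0.41866306  1.00015247
  2.15742774] 39.775
[ 0.38858611 -0.45027605  0.15756899] 41.1
```

View pics/c4.png

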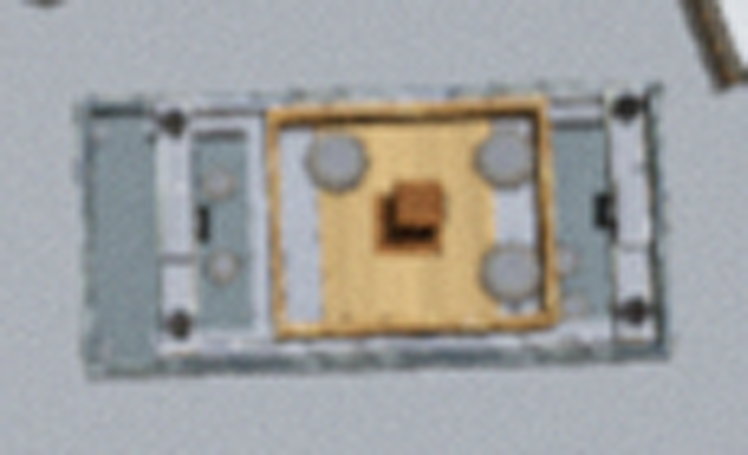

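The top crop shows three large balls in the sieve, at (337,160), (505,158) and (510,272), and no small ones. Four small balls are visible in the tray at (218,182), (222,265), (568,260) and (575,303). The fifth is probably under the sieve. I'll check both slots numerically.

Run:
```python
import cv2,numpy as np
np.set_printoptions(linewidth=200)
I=cv2.imread("pics/top4.png")
g=I.min(2) # wood->dark
for u0,u1 in((276,288),(309,321)):
    print(u0);print(np.c_[np.arange(145,183),g[145:183,u0:u1]])
# left-of-slot tray areas
```

```text
276
[[145 155 154 143 134 138 138 157 160 150 143 145 151]
 [146 159 168 144 130 133 139 137 141 121 110 122 130]
 [147 105 101 100  88  87  84  87  82  78  73  79  77]
 [148 102  78  61  52  56  44  46  45  37  34  34  31]
 [149  93  73  61  74  83  85  85  61  65  68  74  74]
 [150  97  94 135 149 154 154 150 124 124 120 120 119]
 [151 101 109 163 175 174 178 167 144 143 149 145 144]
 [152 104 119 172 178 181 175 152 136 146 143 147 146]
 [153 123 131 174 182 178 170 143 133 142 142 147 147]
 [154 127 140 176 181 179 154 129 130 145 146 147 147]
 [155 134 139 177 179 182 154 125 129 147 151 149 148]
 [156 128 127 179 180 180 169 137 121 139 146 154 150]
 [157 119 113 170 181 178 176 150 118 120 128 138 135]
 [158 118 114 178 179 179 179 166 138 107 102 114 109]
 [159 113 117 174 180 180 183 177 171 120  93  95  88]
 [160 133 115 171 181 180 184 177 167 131 112 107 106]
 [161 144 116 173 185 181 179 179 165 131 119 119 119]
 [162 137 115 175 183 178 182 183 174 137 125 119 118]
 [163 132 120 175 177 179 178 179 181 148 123 123 119]
 [164 133 109 175 181 180 182 178 182 144 123 120 1
[... 2389 characters left out ...]
47 148 142 144 148 149 113  60  85 120]
 [171 108 135 147 148 147 146 148 146 132  73  83 102]
 [172 103 132 146 146 151 148 148 143 120  74  82  86]
 [173  95 118 142 147 148 152 147 141 110  62  87  99]
 [174  89 102 129 141 141 145 138 119  86  53  94 116]
 [175 103  95  98 116 118 120 115 109  93  63 101 118]
 [176 117 103 101 122 115 107 127 139 126  71 100 104]
 [177 116 117 133 158 133 120 154 170 136  66  76  96]
 [178 110 113 131 150 135 122 131 131 104  80  74  92]
 [179 108  93  92  96  94  89  83  81  75  74  74 104]
 [180  88  71  61  76  77  76  67  69  71  82 108 145]
 [181 101 126 135 138 141 127 121 140 154 158 165 173]
 [182 154 169 179 183 185 174 156 160 171 175 172 166]]
```

The slots are clear apart from the two large balls. The spare dark strip is only 3 px, too small for a 14 mm ball. Regrip, do one insurance press at each end, then lift. I'll check the tray from above before setting down.

Run:
```python
from arm import *
np.set_printoptions(precision=3,suppress=True)
k=np.array(read_joint_positions()); k[0]-=0.6 if k[0]>0 else -0.6*0+0.6
goto_joints(k); print(read_eef_pos(),at(-.012,.075))
if np.linalg.norm(read_eef_pos()-at(-.012,.075))<.01:
    go(-.012,.15,z=.01); go(-.012,.05,z=0); move_gripper(0); print(read_width()*94,read_gripper_force())
    go(-.012,.015); print(F(),read_t())
    cycle(0); go(-.012,.15); 
    go(-.012,.04,z=.02); print("w",F(),read_ft_torque()); go(-.012,.1,z=.085)
    M=np.array([.5225,.176,.061]); psi=np.radians(8.5)
    line_to(M+[0,0,.10],rot=quat(psi),rate=.15); print(read_t(),read_eef_pos(),F())
    I=get_image("top");S=get_image("scene")
    cv2.imwrite("pics/c5.png",cv2.resize(np.vstack([I[125:205,235:350],S[140:220,170:285]]),None,fx=3.7,fy=3.7,interpolation=cv2.INTER_CUBIC)); cv2.imwrite("pics/top5.png",I)
```

```text
[ 0.574 -0.154  0.158] [ 0.575 -0.154  0.159]
19.963579347885222 30.00002682209015
[ 0.266 -0.073 -4.432] 44.4333
(8.0, [-2.5, 0.4], -4.3) (8.0, [-2.0, 0.3], -3.9) 48.87
w [-0.182 -0.151 -4.226] [-0.014  0.018 -0.001]
52.9417 [0.523 0.175 0.161] [-0.14   0.205 -4.425]
```

View pics/c5.png

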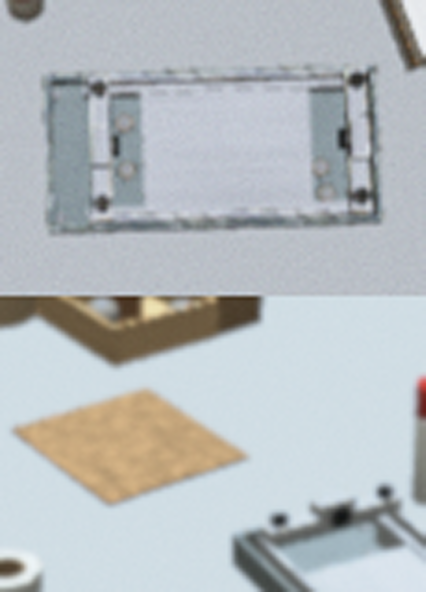

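No balls are loose on the plate or bench. Four are visible in the tray, the fifth is under the plate, and the sieve itself was seen clear. The weight drop of about 0.5 N matches five balls. Set it down.

Run:
```python
from arm import *
np.set_printoptions(precision=3,suppress=True)
M=np.array([.5225,.176,.061])
line_to(M+[0,0,.008],rate=.12); base=F()[2]; z=.004; line_to(M+[0,0,z],rate=.02)
while z>-.004:
    z-=.001; line_to(M+[0,0,z],rate=.01); f=F(3)[2]
    if f-base>2.5: break
print(z,base,f,read_t(),read_ft_torque())
move_gripper(.6); line_to(M+[0,0,.09],rate=.12); print(read_t())
j=np.array(read_joint_positions()); j[0]-=.55; goto_joints(j); print(read_eef_pos(),read_t())
I=get_image("top");S=get_image("scene")
cv2.imwrite("pics/c6.png",cv2.resize(np.vstack([I[145:225,130:245],S[130:210,150:265]]),None,fx=3.7,fy=3.7,interpolation=cv2.INTER_CUBIC)); cv2.imwrite("pics/top6.png",I)
```

```text
-0.001 -4.147723322586881 7.469271893743997 55.7667 [-0.18   0.364 -0.046]
57.4083
[0.354 0.422 0.15 ] 58.5583
```

View pics/c6.png

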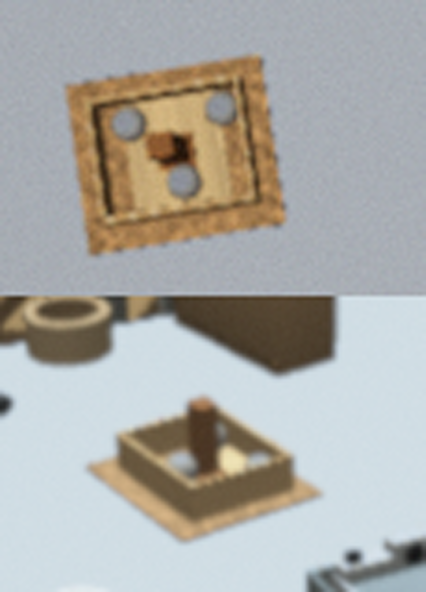

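The sieve stands flat and centred on the larger mat, aligned with it, with only the three large balls in it at (128,123), (220,107) and (184,181). The robot is clear.

```bash
python3 -c "
from cell import *
print(sign_off(),read_t())"
```

```text
the job is handed in; nothing more can be done
the job is handed in; nothing more can be done
```

The job is handed in: the sieve sits flat in the middle of the larger cork mat with only the three large balls in it. I saw four small balls in the tray; the fifth must be under the blanking plate, as the sieve was clear of small balls and none lay loose on the bench around the tray.

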